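# Sort the leftovers of a treatment into colour-coded trays

## Robot

A 6-joint arm with a two-finger parallel gripper is mounted at the origin on a cart in front of the work surface, level with it; the furniture and walls round the work are solid. World frame = base frame: x ahead of the robot, y to its left, z up, the work surface at z = 0. Lengths are in mm, angles in rad, forces in N, time in s.
With the tool pointing down it reaches from about 300 to 775 mm from the base axis. Payload 14.6 kg.
Tool frame: the origin (TCP) lies on the centre line of the jaws, within the pads' length; the fingertips stand 19 mm ahead of it and the grasp point (between the pads) is the TCP (bot.tip_reach is the distance from the TCP to the fingertips, in mm); z points along the fingers, y is the line along which they close (so a half turn about z gives the same grasp; the last joint's range is limited). The gripper opens to 85 mm and grips with 20 to 120 N. Pads are 22 mm wide; open, the fingers measure 114 mm over their backs; the gripper's body (76 mm by 85 mm) begins 54 mm behind the grasp point. The pads swing forward as they close: fully open they stand 13 mm farther back than shut.
Start: joints at [1.246, 0.3, 1.521, -0, 1.321, -0.067], TCP at [140.222, 531.815, 228.181] pointing down, gripper open.
Joint ranges: [-3.03, 3.03], [-0.79, 2.21], [0.23, 2.52], [-1.04, 4.18], [0, 3.07], [-2.55, 2.55]. Speed limits (rad/s): [2.22, 2.22, 2.57, 3.14, 3.14, 3.14].

## Interface

Orientations are given as a unit quaternion [w, x, y, z].
In Python, from rig import bot gives the robot as it stands. Calls block until the motion is done:
- bot.move_to(position, orientation): joint-space move of the TCP to a pose.
- bot.servo_line(position, attitude=None, speed=150, until_force=None): straight line of the TCP; attitude=None keeps the orientation; speed is the mean speed in mm/s. With until_force (N) it stops when the force on the tool has changed by that much, and returns True; else False.
- bot.move_joints(angles): joint-space move.
- bot.move_gripper(opening, grip_force=None): finger opening in mm; grip_force is the grip in N (None keeps the last); returns when the fingers have stopped.
- bot.dwell(seconds).
- bot.ik(position, orientation): joint angles nearest the present ones, or None.
- bot.read_state(): the state.
- bot.read_camera(name): name is "scene" or "side" or "wrist"; returns a dict with "image" (480x640x3 uint8, blue, green, red), "depth" (480x640 float32, mm along the optical axis (not along the pixel's ray), 0 where there is no reading), "fovy" (degrees; the focal length in pixels is half the picture's height over the tangent of half this angle, whatever the lens; pixels are square), "cx", "cy" (the principal point, pixels), "k1" (the pictures are not rectified: a ray, as slopes to the right and down, at radius r is drawn at 1 + k1 r^2 times it, then the intrinsics apply), "eye" and "attitude" of the camera in the world; the wrist camera has in their place "mount" (4x4, takes a point from camera to tool coordinates, whose origin is the TCP and whose axes are the flange's). Camera axes: x right, y down, z forward; pixel columns grow to the right and rows downward; lengths in mm; the calibration is good to about 2 mm. A picture is of the moment at which its call begins: read the wrist's pose just before it.
A pose or a line that the arm cannot do raises bot.MotionError and nothing moves.
- bot.finish_job(): hands the job in; it is judged then, once.
The state is a dict: "clock": time; "joint_positions": joint angles; "qvel": joint speeds; "effort": joint torques, N m; "ee_pos": TCP position; "tool_rot": TCP orientation; "ft_force": force on the tool from outside, world axes, zero at the start; "moment": the same for the moment, N m; "grip_width": finger opening in mm; "grip_force": force on a finger pad.
Only numpy, scipy, OpenCV 4.12 (cv2) and the standard library are available. Lean on these libraries where they do the work, as an engineer would, in place of code of your own. Each camera call takes 0.05 s, during which the arm holds its last target. There are 200 camera calls.

## Task

Sort the things lying along the front of the worktop into the three coloured trays: the syringe flat in the yellow sharps tray, the battery lying in the red tray, and in the blue stock tray the gauze pack flat on the tray's floor with the dropper bottle from the front row standing upright on the floor beside it. Keep the bottle upright all the way, and leave the thermometer where it lies.

Things in the scene. Friction and masses are not known exactly. Their poses are not given: they have to be found in the camera images.
- syringe: clear plastic syringe, white plunger, on its side, 139 mm long (along y), about 30 g; 36 mm wide finger flange 34 mm from the origin toward -y; round barrel, 20 mm in diameter, from there to 56 mm toward +y, thin plunger rod on the -y side. Origin: under mid-length, on the worktop; z up. Grip the barrel across, 15 mm from the origin toward +y
- battery: red and white round battery, 50 mm long (along its y), 16 mm in diameter, lying on its side. Origin: under the middle of its length, at the worktop; z up; it can roll, which turns x and z about y
- gauze: flat white paper pack of gauze with blue print, stiff, 55 mm (its x) by 75 mm (its y) by 12 mm high. Origin: centre of its underside; can be gripped across the 55 mm
- dropper_bottle: small brown dropper bottle with black rubber top, standing upright at the front of the worktop (not the two like it at the back), 102 mm high; the body is 32 mm in diameter up to 60 mm height, a 24 mm collar ends at 77 mm, the narrow top above. Origin: centre of its underside; z up
- thermometer: white digital thermometer with a small grey window, 20 x 119 x 11 mm, long along its y, lying flat; stays where it is. Origin: centre of its underside
- yellow_tray: yellow tray, 185 x 130 x 28 mm outside, walls and floor 4 mm (inside 177 x 122 mm), open on top, fixed to the worktop; blank white label on its -x end. Wall cabinets hang about 0.6 m above: travel low. Origin: centre of its underside; x along its 185 mm length, y across, z up
- red_tray: red tray, 185 x 130 x 28 mm outside, walls and floor 4 mm (inside 177 x 122 mm), open on top, fixed to the worktop; blank white label on its -x end. Wall cabinets hang about 0.6 m above: travel low. Origin: centre of its underside; x along its 185 mm length, y across, z up
- blue_tray: blue tray, 185 x 130 x 28 mm outside, walls and floor 4 mm (inside 177 x 122 mm), open on top, fixed to the worktop; blank white label on its -x end. Wall cabinets hang about 0.6 m above: travel low. Origin: centre of its underside; x along its 185 mm length, y across, z up

How it is judged (in metres and radians):
At the end, for the whole second after the job is handed in: Syringe in the yellow and battery in the red tray, inside the walls, level within 0.14 rad; in the blue tray the gauze flat (0.15 rad) and the bottle upright (0.1 rad), both on the floor; all four released, at rest; thermometer within 20 mm of where it lay (x of syringe in the frame of yellow_tray between -0.085 and 0.085 m and y of syringe in the frame of yellow_tray between -0.06 and 0.06 m and z of syringe in the frame of yellow_tray between 0 and 0.03 m and linear speed of each of syringe, battery, gauze, dropper_bottle below 0.02 m/s and angular speed of each of syringe, battery, gauze, dropper_bottle below 0.2 rad/s and contact force between each of syringe, battery, gauze, dropper_bottle and the fingers below 0.1 N and angle between syringe's own y axis and vertical between 1.43 and 1.71 rad and x of battery in the frame of red_tray between -0.085 and 0.085 m and y of battery in the frame of red_tray between -0.06 and 0.06 m and z of battery in the frame of red_tray between 0 and 0.025 m and angle between battery's own y axis and vertical between 1.43 and 1.71 rad and x of gauze in the frame of blue_tray between -0.06 and 0.06 m and y of gauze in the frame of blue_tray between -0.045 and 0.045 m and z of gauze in the frame of blue_tray between 0 and 0.012 m and angle between gauze's own z axis and vertical below 0.15 rad and x of dropper_bottle in the frame of blue_tray between -0.08 and 0.08 m and y of dropper_bottle in the frame of blue_tray between -0.055 and 0.055 m and z of dropper_bottle in the frame of blue_tray between 0 and 0.012 m and angle between dropper_bottle's own z axis and vertical below 0.1 rad and distance of thermometer from where it was at the start of the episode below 0.02 m); the robot touches nothing.
It fails at once if the dropper bottle is tipped more than 0.6 rad (angle between dropper_bottle's own z axis and vertical above 0.6 rad).
It fails at once if the thermometer is moved more than 20 mm (distance of thermometer from where it was at the start of the episode above 0.02 m).
It also fails if it takes over 90 s, if anything falls off the work surface, if the arm or the gripper's body presses on something with over 40 N, if the wrist force passes 120 N, or if a joint passes its speed limit or range.

## Working session

There is one attempt and no reset: what is moved stays moved. The work goes in short steps, each a Python script; the robot and the scene stay as the last script left them, time stands still between calls to the robot, and variables do not carry over. Pictures are saved under pics/ and viewed, at most 14 in all, crops included, and the job is handed in when it is done.

```bash
ls; mkdir -p pics
python3 - <<'E'
from rig import bot
import cv2,pickle
d={}
for n in("scene","side","wrist"):
    s=bot.read_state(); c=bot.read_camera(n); c['st']=s; d[n]=c
    cv2.imwrite(f"pics/{n}0.png",c["image"])
    print(n,{k:v for k,v in c.items() if k not in("image","depth","st")})
pickle.dump(d,open("c0.pkl","wb")); print(s["clock"],s["tool_rot"])
E
```

```text
pics
scene {'fovy': 48.078277534597824, 'cx': 323.2136705978294, 'cy': 244.22302592922267, 'k1': -0.10201539242136085, 'eye': array([  69.47105045, -794.34641177,  661.98466119]), 'attitude': array([-0.43027906,  0.85707107, -0.25589782,  0.12167749])}
side {'fovy': 49.4444677296654, 'cx': 324.1140013389995, 'cy': 240.80948072062247, 'k1': -0.03089523433289733, 'eye': array([486.37635135, 690.68521857, 486.86480867]), 'attitude': array([ 0.01313911, -0.01953973,  0.86970255, -0.49301424])}
wrist {'fovy': 62.38611728975676, 'cx': 314.4511863825772, 'cy': 243.82372535260498, 'k1': 0.024254027149827908, 'mount': array([[-7.02531589e-04, -9.61803459e-01, -2.73740045e-01,
         7.01288400e+01],
       [ 9.99999708e-01, -7.57845929e-04,  9.63229629e-05,
         1.47417227e-01],
       [-3.00096538e-04, -2.73739897e-01,  9.61803711e-01,
        -1.45742012e+02],
       [ 0.00000000e+00,  0.00000000e+00,  0.00000000e+00,
         1.00000000e+00]])}
0.1 [-1.16694710e-04  1.28550611e-01  9.91702804e-01 -5.24900573e-04]
```

View pics/scene0.png

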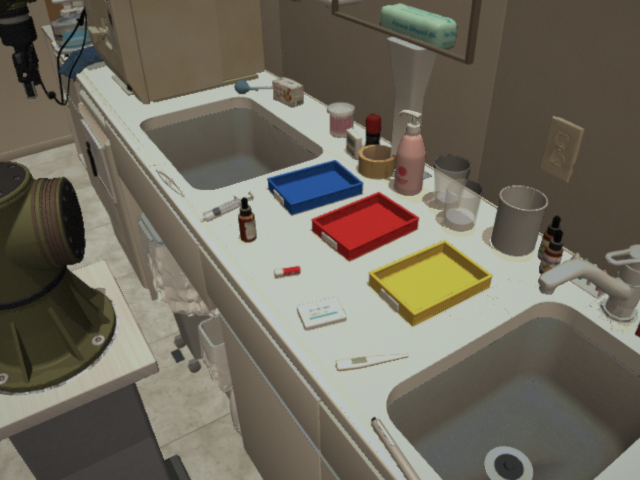

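View pics/side0.png

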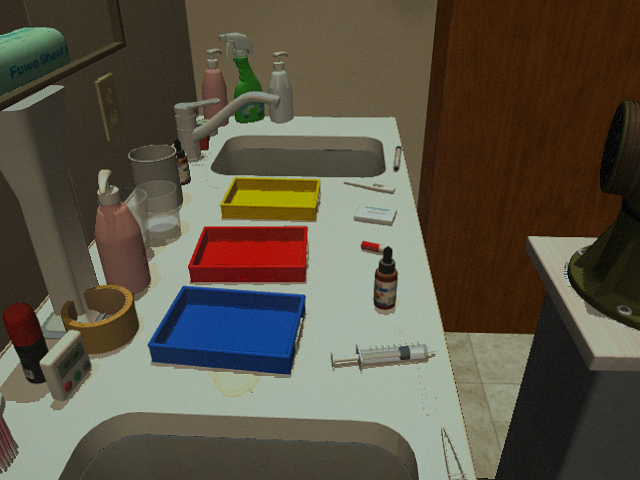

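Scene view: the syringe is at about (228,207), the bottle (247,222, base y≈240), the battery (288,271), the gauze (322,313) and the thermometer (372,360). The trays are blue (315,186), red (365,225) and yellow (430,282). The side view shows the same row: syringe (385,355), bottle (386,280), battery (372,247) and gauze (376,214).

```bash
cat > h.py <<'E'
import numpy as np,cv2
from scipy.spatial.transform import Rotation as R
def rot(q): return R.from_quat(np.roll(q,-1)).as_matrix()
def pose(c):
    if "mount" in c:
        s=c["st"]; T=np.eye(4); T[:3,:3]=rot(s["tool_rot"]); T[:3,3]=s["ee_pos"]
        T=T@c["mount"]; return T[:3,:3],T[:3,3]
    return rot(c["attitude"]),np.array(c["eye"])
def K(c):
    f=240/np.tan(np.radians(c["fovy"]/2)); return np.array([[f,0,c["cx"]],[0,f,c["cy"]],[0,0,1.]])
def rays(c,uv):
    n=cv2.undistortPoints(np.float64(uv).reshape(-1,1,2),K(c),np.array([c["k1"],0,0,0.]))[:,0]
    A,e=pose(c); return np.c_[n,np.ones(len(n))]@A.T,e
def cast(c,uv,z):
    d,e=rays(c,uv); return e+d*((z-e[2])/d[:,2])[:,None]
def cloud(c,mask):
    v,u=np.nonzero(mask&(c["depth"]>0)); d,e=rays(c,np.c_[u,v]); return e+d*c["depth"][v,u][:,None]
def snap(bot,n):
    s=bot.read_state(); c=bot.read_camera(n); c["st"]=s; return c
def hsv(c): return cv2.cvtColor(c["image"],cv2.COLOR_BGR2HSV)
def blobs(m,amin=100):
    cs,_=cv2.findContours(m.astype(np.uint8),cv2.RETR_EXTERNAL,cv2.CHAIN_APPROX_NONE)
    return sorted([k for k in cs if cv2.contourArea(k)>amin],key=cv2.contourArea,reverse=True)
def down(yaw): # tool z down, tool y axis at world angle yaw (closing line)
    y=np.array([np.cos(yaw),np.sin(yaw),0]); z=np.array([0,0,-1.]); x=np.cross(y,z)
    q=R.from_matrix(np.c_[x,y,z]).as_quat(); return np.roll(q,1)
E
python3 - <<'E'
from h import *
import pickle
d=pickle.load(open("c0.pkl","rb"))
P={"syr":((228,207),(385,355),10),"batt":((288,271),(372,247),8),"gauze":((322,313),(376,214),12),"bottlebase":((247,240),(385,306),0),"therm":((372,360),(370,187),8)}
for k,(a,b,z) in P.items(): print(k,cast(d["scene"],[a],z)[0].round(),cast(d["side"],[b],z)[0].round())
for col,(lo,hi) in {"blue":(100,130),"red":(0,6),"yellow":(20,35)}.items():
  for n in("scene","side"):
    H=hsv(d[n]); m=(H[...,0]>=lo)&(H[...,0]<=hi)&(H[...,1]>170)&(H[...,2]>60)
    k=blobs(m,1500)[0]; r=cv2.boundingRect(k)
    mm=np.zeros(m.shape,np.uint8); cv2.drawContours(mm,[k],-1,1,-1); p=cloud(d[n],mm>0)
    t=p[(p[:,2]>22)&(p[:,2]<34)]; fl=p[abs(p[:,2]-4)<3]
    print(col,n,r,cv2.minAreaRect(np.float32(t[:,:2])) if len(t)>10 else 0,cv2.minAreaRect(np.float32(fl[:,:2])) if len(fl)>10 else 0,p[:,2].max())
E
```

```text
syr [433. 175.  10.] [432. 181.  10.]
batt [435. -92.   8.] [441. -91.   8.]
gauze [ 425. -227.   12.] [ 429. -207.   12.]
bottlebase [419.  51.   0.] [426.  65.   0.]
therm [ 435. -357.    8.] [ 437. -339.    8.]
blue scene (268, 161, 94, 53) ((637.4102172851562, 135.2045440673828), (134.77780151367188, 185.93080139160156), 85.6498794555664) ((639.38427734375, 137.63438415527344), (134.67926025390625, 184.7789306640625), 86.08841705322266) 33.023598912966236
blue side (148, 286, 157, 88) ((641.6585083007812, 141.25531005859375), (131.68788146972656, 186.5581512451172), 85.770263671875) ((641.9024658203125, 140.11648559570312), (131.156982421875, 183.42774963378906), 85.58811950683594) 33.47720607142389
red scene (313, 193, 105, 67) ((642.4642333984375, -56.73248291015625), (186.99916076660156, 133.92764282226562), 2.84212327003479) ((643.3692626953125, -56.720115661621094), (185.73794555664062, 130.88137817382812), 2.929075002670288) 34.23450853452164
red side (188, 227, 119, 55) ((645.8666381835938, -52.221824645996094), (186.22238159179688, 134.2198028564453), 2.6201059818267822) ((646.2996826171875, -52.658485412597656), (182.08013916015625, 132.29808044433594), 2.5292093753814697) 33.35342731861914Traceback (most recent call last):
  File "<stdin>", line 9, in <module>
IndexError: list index out of range
```

View pics/wrist0.png

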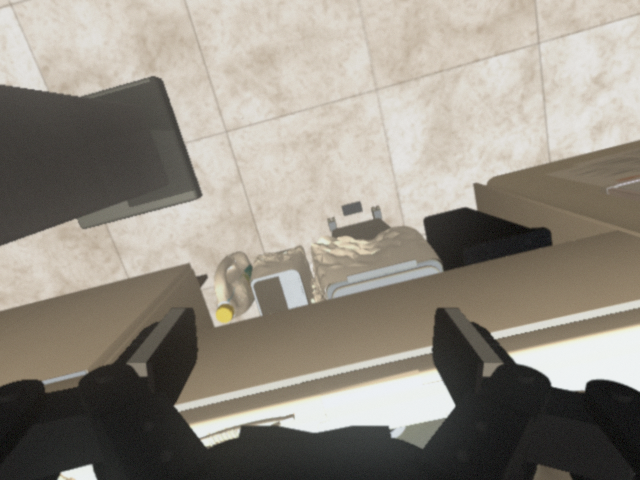

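Run:
```python
from h import *
from rig import bot
import pickle
d=pickle.load(open("c0.pkl","rb"))
for n in("scene","side"):
    H=hsv(d[n]); m=(H[...,0]>=20)&(H[...,0]<=35)&(H[...,1]>120)&(H[...,2]>60)
    k=blobs(m,800)[0]
    mm=np.zeros(m.shape,np.uint8); cv2.drawContours(mm,[k],-1,1,-1); p=cloud(d[n],mm>0)
    t=p[(p[:,2]>22)&(p[:,2]<34)]
    print(n,cv2.boundingRect(k),cv2.minAreaRect(np.float32(t[:,:2])))
for i,y in enumerate((120,-170)):
    bot.move_to([440,y,250],down(np.pi/2)); bot.dwell(.2)
    c=snap(bot,"wrist"); d[f"w{i}"]=c; cv2.imwrite(f"pics/w{i}.png",c["image"])
pickle.dump(d,open("c0.pkl","wb")); print(c["st"]["clock"],c["st"]["joint_positions"],c["st"]["ft_force"])
```

```text
scene (369, 241, 123, 85) ((635.3714599609375, -267.75592041015625), (132.50083923339844, 189.44882202148438), 89.43701171875)
side (220, 177, 100, 44) ((637.6214599609375, -264.0709533691406), (137.14549255371094, 187.1155242919922), 88.6008529663086)
3.5667 [-4.44461990e-01  1.06082070e-01  1.70232443e+00  6.12647535e-05
  1.33314773e+00 -2.01676599e+00] [0.33476384 0.94339297 0.22445253]
```

View pics/w0.png

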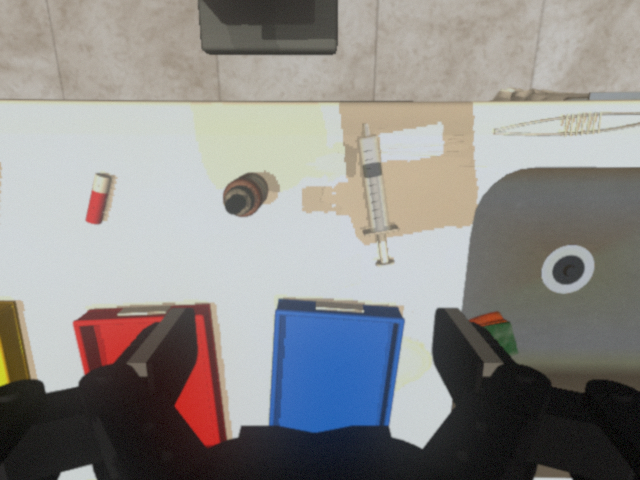

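View pics/w1.png

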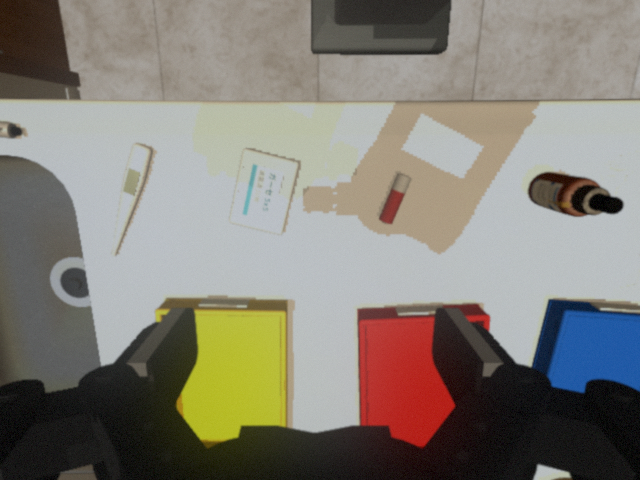

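The wrist views (right = +y, up = toward the robot) show the following:
- **Syringe:** tip at (366,127), flange (380,230), plunger end (385,264).
- **Battery:** from (103,175) to (94,223) in w0.
- **Bottle:** base around (258,185), top (236,203).
- **Gauze:** corners (247,148), (300,161), (284,235) and (230,223) in w1.
- **Thermometer:** (132,195).
- **Trays:** all empty.

```bash
cat >> h.py <<'E'
def things(c,xlim=(340,515),zmin=5):
    ys,xs=np.mgrid[0:480,0:640]; d,e=rays(c,np.c_[xs.ravel(),ys.ravel()])
    P=(e+d*c["depth"].ravel()[:,None]).reshape(480,640,3)
    m=(c["depth"]>0)&(P[...,2]>zmin)&(P[...,2]<130)&(P[...,0]>xlim[0])&(P[...,0]<xlim[1])
    n,l,s,_=cv2.connectedComponentsWithStats(m.astype(np.uint8))
    return [(s[i,:4],P[l==i]) for i in range(1,n) if s[i,4]>60]
E
python3 - <<'E'
from h import *
import pickle
d=pickle.load(open("c0.pkl","rb"))
for w in("w0","w1"):
    for bb,p in things(d[w]): 
        r=cv2.minAreaRect(np.float32(p[:,:2])); print(w,bb,len(p),np.round(r[0]),np.round(r[1]),round(r[2],1),"z",np.percentile(p[:,2],[5,50,95]).round(1))
w0,w1=d["w0"],d["w1"]
f=lambda c,uv,z:cast(c,uv,z)[:,:2].round(1).tolist()
print("table z",[np.median(cloud(d[w],np.pad(np.ones((20,20),bool),((260,200),(240,380))))[:,2]) for w in("w0","w1")])
print("syr",f(w0,[(366,127),(380,230),(385,264)],10)); print("batt",f(w0,[(103,175),(94,223)],8))
print("gauze",f(w1,[(247,148),(300,161),(284,235),(230,223)],12)); print("therm",f(w1,[(132,195)],8))
E
```

```text
w0 [494 111 146  26] 886 [366. 355.] [ 19. 130.] 4.6 z [ 5.4  8.1 10.3]
w0 [358 123  41 144] 2494 [432. 183.] [139.  34.] 5.0 z [11.6 17.9 20.6]
w0 [ 85 173  27  51] 854 [434. -89.] [15. 49.] 70.2 z [ 8.3 14.1 16.3]
w0 [223 173  45  44] 1496 [424.  59.] [33. 32.] 48.4 z [20.  61.6 98.9]
w1 [  0 121  22  18] 299 [ 371. -450.] [17. 15.] 81.1 z [ 6.9 11.3 15.2]
w1 [112 143  41 113] 1713 [ 439. -353.] [ 20. 117.] 69.4 z [ 5.9  9.3 11.4]
w1 [229 148  70  87] 4305 [ 428. -219.] [55. 75.] 75.7 z [10.3 12.  13.3]
w1 [379 173  32  51] 753 [434. -91.] [15. 50.] 69.8 z [ 9.8 14.4 16.3]
w1 [529 173  94  44] 2852 [424.  53.] [27. 33.] 75.6 z [12.9 59.9 97.2]
table z [np.float64(-0.1464179311138878), np.float64(-0.24637052970984996)]
syr [[366.5, 168.9], [465.2, 186.5], [501.1, 193.3]]
batt [[411.4, -82.5], [458.7, -98.3]]
gauze [[385.9, -232.2], [397.8, -182.5], [470.3, -199.2], [458.1, -252.4]]
therm [[431.1, -347.0]]
```

Run:
```python
from h import *
from rig import bot
import pickle
d=pickle.load(open("c0.pkl","rb"))
for bb,p in things(d["w0"]):
    if bb[0]==358:
        a=np.deg2rad(10)
        for lo in range(365,505,10):
            q=p[(p[:,0]>=lo)&(p[:,0]<lo+10)]
            if len(q): print(lo,len(q),q[:,1].min().round(1),q[:,1].max().round(1),q[:,2].max().round(1))
    if bb[0]==223:
        for lo,hi in((92,104),(62,78),(50,61)):
            q=p[(p[:,2]>lo)&(p[:,2]<hi)]; print("bot",lo,len(q),q.min(0).round(1),q.max(0).round(1))
for bb,p in things(d["w1"]):
    if bb[0]==529:
        for lo,hi in((92,104),(62,78),(10,61)):
            q=p[(p[:,2]>lo)&(p[:,2]<hi)]; print("bot",lo,len(q),q.min(0).round(1),q.max(0).round(1))
for w in("w0","w1"):
  H=hsv(d[w])
  for col,(lo,hi) in {"blue":(100,130),"red":(0,6),"yellow":(20,35)}.items():
    m=(H[...,0]>=lo)&(H[...,0]<=hi)&(H[...,1]>150); m[:280]=0
    p=cloud(d[w],m); t=p[(p[:,2]>23)&(p[:,2]<34)&(p[:,0]>530)&(p[:,0]<600)]
    if len(t)>20: print(w,col,len(t),t.min(0).round(1),t.max(0).round(1))
print(bot.tip_reach)
```

```text
365 82 167.0 180.2 18.7
375 226 161.5 181.3 21.1
385 235 162.7 182.7 22.0
395 227 164.7 185.3 21.7
405 224 166.2 186.6 21.5
415 215 168.3 187.8 21.7
425 209 169.8 190.5 21.5
435 208 171.7 191.9 21.3
445 201 173.4 193.2 21.7
455 258 175.1 203.1 21.7
465 125 169.2 191.6 22.3
475 79 184.7 193.1 15.4
485 78 186.4 195.6 15.3
495 116 183.2 201.9 19.9
bot 92 238 [418.6  52.3  92.2] [431.   64.9 102.4]
bot 62 416 [412.7  47.3  62. ] [435.7  70.1  78. ]
bot 50 427 [408.2  42.2  50.1] [440.9  75.2  61. ]
bot 92 279 [418.9  51.2  92.1] [431.8  62.8 102.3]
bot 62 631 [413.9  43.2  62. ] [436.8  67.8  78. ]
bot 10 1499 [409.2  39.8  10.1] [441.8  70.   61. ]
w0 blue 777 [544.6  78.8  27.9] [600.  209.6  33.3]
w0 red 977 [ 549.  -121.6   27.2] [600.   11.1  33.1]
w0 yellow 195 [ 557.2 -201.8   23.1] [ 600.  -196.6   32.4]
w1 blue 990 [542.2  75.3  23. ] [599.9 155.3  33.3]
w1 red 833 [ 548.5 -123.4   23.4] [599.4   6.9  33.1]
w1 yellow 836 [ 541.8 -327.2   27.3] [ 599.7 -198.2   33.4]
19.0
```

```bash
cat >> h.py <<'E'
def pick(bot,xy,yaw,z,op,force,hi=150,line=False):
    q=down(np.radians(yaw)); bot.move_gripper(op)
    bot.move_to([*xy,hi],q)
    hit=bot.servo_line([*xy,z],until_force=8,speed=120)
    w0=bot.read_state()["grip_width"]; bot.move_gripper(0,force); s=bot.read_state()
    print("pick hit",hit,"z",s["ee_pos"][2].round(1),"width",w0,s["grip_width"],"F",s["grip_force"])
    bot.servo_line([*xy,hi],speed=150); s=bot.read_state()
    print("lifted",s["grip_width"],s["grip_force"],s["clock"])
def place(bot,xy,yaw,z,op,hi=150,line=False):
    q=down(np.radians(yaw))
    if line: bot.servo_line([*xy,hi],q,speed=200)
    else: bot.move_to([*xy,hi],q)
    hit=bot.servo_line([*xy,z],until_force=6,speed=60); s=bot.read_state()
    print("place hit",hit,s["ee_pos"].round(1),s["grip_width"])
    bot.move_gripper(op); bot.servo_line([*xy,hi],speed=150)
    print("clock",bot.read_state()["clock"])
E
python3 - <<'E'
from h import *
from rig import bot
pick(bot,(417.3,177.4),100,22,50,30,170)
place(bot,(622,-264),89,25,45,170)
c=snap(bot,"side"); cv2.imwrite("pics/s1.png",c["image"])
E
```

```text
pick hit False z 22.0 width 50.01345341051084 0.03472492942145276 F 0.0
lifted 0.03383612908780804 0.0 8.45
place hit False [ 622.1 -264.    25.2] -0.006207995735770259
clock 14.4083
```

View pics/s1.png

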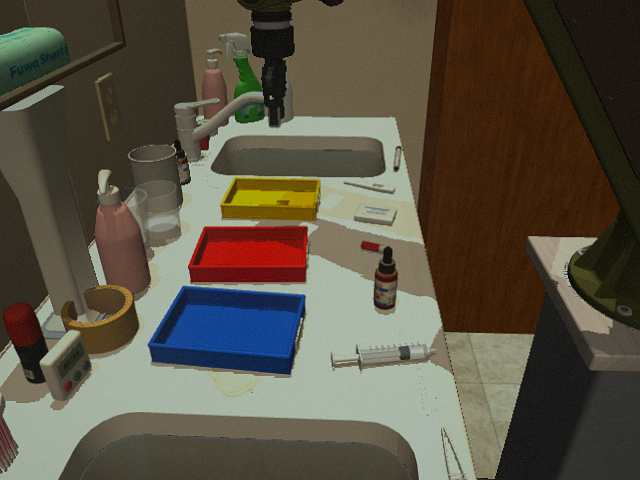

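The fingers closed fully and picked nothing up. The syringe is still at (385,355), apparently unmoved. The fingertips probably sit higher than I assumed, so I'll look from above, then go down until they touch the worktop with the opening already narrow.

Run:
```python
from h import *
from rig import bot
q=down(np.radians(100))
bot.move_gripper(36); bot.move_to([417.3,177.4,170],q); bot.dwell(.1)
c=snap(bot,"wrist"); cv2.imwrite("pics/w2.png",c["image"])
print("ee",c["st"]["ee_pos"])
for bb,p in things(c,(340,515),4):
    if bb[2]*bb[3]>1000 : print(bb,len(p),p.min(0).round(),p.max(0).round(),cv2.minAreaRect(np.float32(p[:,:2])))
    if 150<np.median(p[:,1])<210:
        for x in(390,420,450):
            s=p[abs(p[:,0]-x)<4]; print(x,s[:,1].min().round(1),s[:,1].max().round(1),len(s))
hit=bot.servo_line([417.3,177.4,4],until_force=5,speed=70); s=bot.read_state()
print(hit,s["ee_pos"],s["ft_force"],s["grip_width"],s["clock"])
```

```text
ee [417.78732466 176.93417223 169.92600733]
[294 151  44 174] 3694 [363. 161.   4.] [501. 203.  22.] ((431.4295959472656, 183.46575927734375), (139.16644287109375, 34.552154541015625), 4.852020263671875)
390 163.1 182.8 271
420 168.0 188.4 252
450 173.9 194.0 227
[467 182 173  31] 1358 [354. 290.   4.] [375. 426.  11.] ((365.4045104980469, 357.8834533691406), (19.1826229095459, 135.79046630859375), 3.846430778503418)
[ 95 185  91  60] 3654 [408.  44.   4.] [441.  76. 103.] ((422.9668884277344, 61.760108947753906), (33.08707046508789, 27.001529693603516), 32.625423431396484)
False [417.39339248 177.44223851   4.18301378] [ 0.33832151  0.62065406 -0.24207708] 35.94518840905228 19.1667
```

View pics/w2.png

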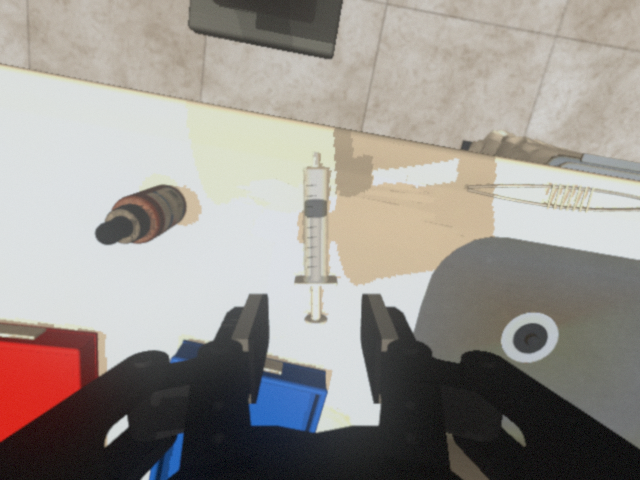

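The syringe is undisturbed: barrel centre (316,220) between the fingers, and the cloud matches the earlier one. With the TCP at z=4 there was still no contact, so I'll keep lowering slowly until it touches, then look.

Run:
```python
from h import *
from rig import bot
x,y,_=bot.read_state()["ee_pos"]
c=snap(bot,"wrist")
hit=bot.servo_line([417.3,177.4,-25],until_force=4,speed=40); s=bot.read_state()
print(hit,s["ee_pos"],s["ft_force"],s["grip_width"],s["clock"])
c2=snap(bot,"side"); 
cv2.imwrite("pics/t.png",np.hstack([cv2.resize(c["image"],(400,300)),cv2.resize(c2["image"][260:440,280:520],(400,300))]))
```

```text
True [417.66750677 177.51439616  -4.17516657] [-4.56331652 -1.12972014 12.59897412] 35.903581709932475 19.6
```

View pics/t.png

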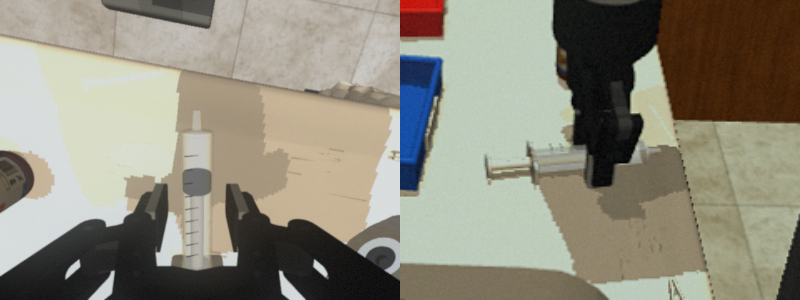

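The left image shows the fingers straddling the barrel. The right one shows the tips on the worktop either side of it. Contact came at TCP z≈-4 with the 36 mm opening, so the real tip reach there is about 4 mm. I'll raise it 4 mm and close.

Run:
```python
from h import *
from rig import bot
bot.servo_line([417.3,177.4,-.5],speed=40); bot.move_gripper(0,30); s=bot.read_state()
print(s["ee_pos"],s["grip_width"],s["grip_force"],s["ft_force"])
if s["grip_width"]>12:
    bot.servo_line([417.3,177.4,150]); s=bot.read_state(); print(s["grip_width"],s["grip_force"],s["clock"])
    if s["grip_width"]>12: place(bot,(622,-264),89,5,40,150)
c=snap(bot,"wrist")
for bb,p in things(c,(550,720),9):
    if p[:,1].max()<-150 and len(p)>150: print(bb,len(p),p.min(0).round(),p.max(0).round())
cv2.imwrite("pics/w3.png",c["image"])
```

```text
[417.23733372 177.3656868   -0.64129085] 17.951555546314395 30.167286863870686 [ 0.2731656  -0.33075032  0.20281873]
18.116842987287363 30.083063272419395 21.3333
place hit False [ 622.1 -264.     5.2] 18.101264693939573
clock 27.1333
[344 127  72 182] 2499 [ 550. -243.    9.] [ 683. -198.   33.]
[210 131  26 180] 2426 [ 550. -332.    9.] [ 680. -323.   33.]
[290 155  47 187] 4304 [ 567. -282.    9.] [ 706. -248.   26.]
```

View pics/w3.png

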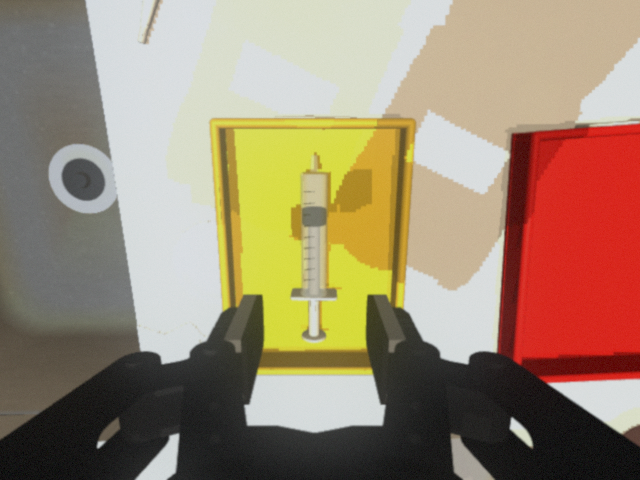

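The syringe lies flat in the middle of the yellow tray: barrel at (314,230), well clear of the walls, with the cloud showing x 567–706 and y −282..−248. Next are the battery and the gauze.

Run:
```python
from h import *
from rig import bot
pick(bot,(434,-90.3),70.5,-1,36,30,120)
if bot.read_state()["grip_width"]<11: raise SystemExit("miss")
place(bot,(640,-54),92.5,4.5,28,120)
c=snap(bot,"wrist"); cv2.imwrite("pics/w4.png",c["image"])
# gauze
q=down(np.radians(75.5)); g=(428,-218.5)
bot.move_gripper(68); bot.move_to([*g,100],q)
hit=bot.servo_line([*g,-15],until_force=4,speed=60); z=bot.read_state()["ee_pos"][2]
print("touch",hit,z)
bot.servo_line([*g,z+4],speed=40); bot.move_gripper(0,30); s=bot.read_state()
print(s["ee_pos"],s["grip_width"],s["grip_force"],s["ft_force"],s["clock"])
```

```text
pick hit False z -0.4 width 35.82281379229282 15.083686654754112 F 29.336934685707092
lifted 15.333127759905256 29.233881533145905 30.8333
place hit False [640.2 -54.    4.8] 15.048025352341703
clock 34.9583
touch True -10.273062272262091
[ 428.04174997 -218.51362758   -6.17535887] 54.28785417684777 31.7234069108963 [-1.07489519  0.74904211  4.41943761] 38.725
```

View pics/w4.png

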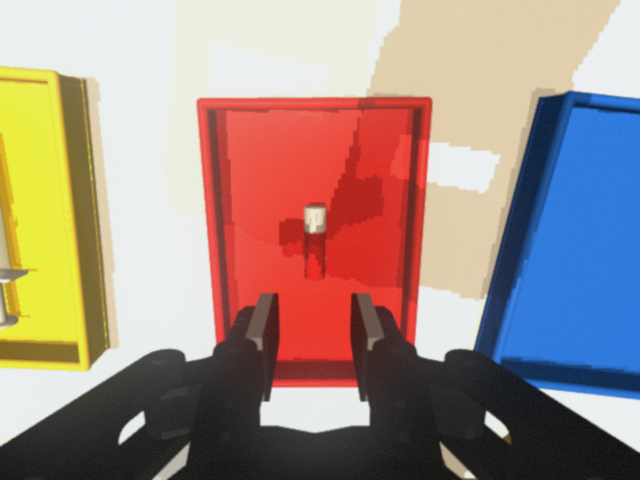

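The battery lies flat at the centre of the red tray, at (315,240). The gauze is gripped at 54 mm. I'll place it at the far end of the blue tray.

Run:
```python
from h import *
from rig import bot
bot.servo_line([428,-218.5,130]); s=bot.read_state(); print(s["grip_width"],s["grip_force"])
place(bot,(681.9,135.8),85.7,-1.2,64,130)
bot.servo_line([640,110,170],speed=250); bot.dwell(.1)
c=snap(bot,"wrist"); cv2.imwrite("pics/w5.png",c["image"])
for bb,p in things(c,(580,740),9):
    if len(p)>400: print(bb,len(p),p.min(0).round(),p.max(0).round())
print(bot.read_state()["clock"])
```

```text
54.3831594658551 31.683560013771057
place hit False [682.  135.8  -0.9] 53.824323156635394
clock 45.0
[423 136  30 177] 2574 [580. 194.   9.] [713. 210.  34.]
[262 149 137 193] 3936 [580.  67.   9.] [736. 174.  33.]
[157 157  49 156] 2531 [580.   4.   9.] [700.  16.  33.]
[  0 168 168 203] 6126 [ 580. -120.    9.] [740. -23.  33.]
[ 88 208  36  65] 1350 [615. -60.   9.] [666. -45.  21.]
[316 227  71  90] 6039 [643. 106.   9.] [721. 166.  19.]
45.55
```

View pics/w5.png

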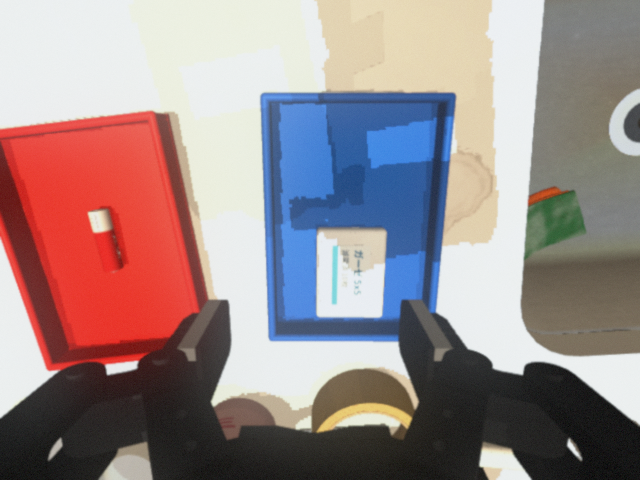

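The gauze is flat in the blue tray, at (351,272), with the near half free. Now the bottle, gripped on its body and carried in straight lines.

Run:
```python
from h import *
from rig import bot
b=(424.5,58.2); q=down(np.pi/2)
bot.move_gripper(60); bot.move_to([*b,165],q)
hit=bot.servo_line([*b,49],until_force=4,speed=80); print("hit",hit)
bot.move_gripper(0,40); s=bot.read_state(); print(s["ee_pos"],s["grip_width"],s["grip_force"],s["ft_force"])
if hit or s["grip_width"]<22: raise SystemExit("look")
bot.servo_line([*b,110],speed=80); print(bot.read_state()["grip_width"])
bot.servo_line([593,142,110],down(np.radians(88)),speed=110)
hit=bot.servo_line([593,142,53.5],until_force=5,speed=40); s=bot.read_state(); print("place",hit,s["ee_pos"],s["grip_width"],s["clock"])
c=snap(bot,"side"); cv2.imwrite("pics/s2.png",c["image"])
```

```text
hit False
[424.92094068  58.18647559  49.51722311] 29.570071492303295 39.05125558376312 [-0.50126975 -0.43635407  6.30907796]
29.14592005415151
place False [593.10064327 141.99851629  53.75382765] 29.254924274880988 53.0
```

View pics/s2.png

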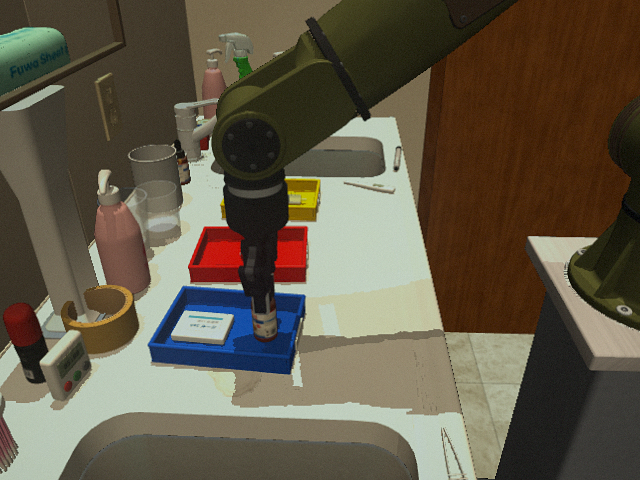

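The bottle stands upright at (265,320) on the near half of the blue tray. I'll lower it gently until it touches, release it, retreat and check.

Run:
```python
from h import *
from rig import bot
hit=bot.servo_line([593,142,50],until_force=3,speed=15); print(hit,bot.read_state()["ee_pos"][2])
bot.move_gripper(44); bot.dwell(.3)
x,y,z=bot.read_state()["ee_pos"]
bot.servo_line([593,142,190],speed=100); bot.servo_line([470,20,220],speed=200); bot.dwell(.3)
c=snap(bot,"side"); cv2.imwrite("pics/s3.png",c["image"]); 
w=snap(bot,"wrist"); s2=snap(bot,"scene")
for bb,p in things(s2,(540,740),9)+things(w,(550,640),36):
    if len(p)>40 and 60<np.median(p[:,1])<200: print(bb,len(p),p.min(0).round(),p.max(0).round())
print(bot.read_state()["clock"],bot.read_state()["grip_force"])
```

```text
True 53.714351397621485
[267 156  97  56] 2402 [541.  63.   9.] [736. 209. 106.]
[432 328  47  37] 1037 [578. 125.  36.] [592. 157.  82.]
56.85 0.0
```

View pics/s3.png

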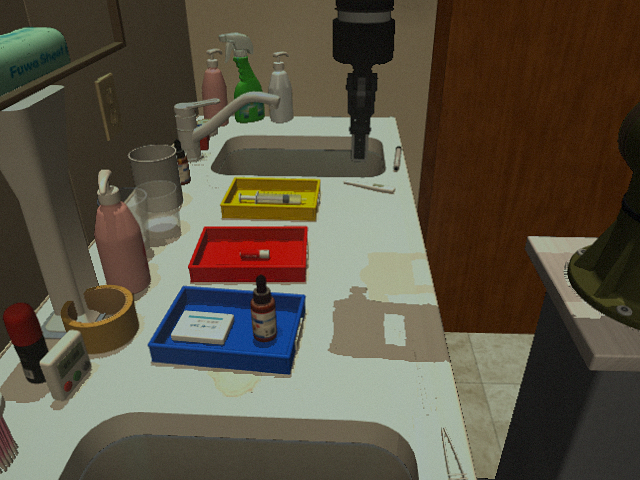

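The side view shows the bottle upright at (263,310), its top at z≈106 mm (102 plus the 4 mm floor). The gauze at (203,327) and the battery and syringe in their trays are flat, and the thermometer is still at (370,187). I'm handing the job in.

```bash
python3 -c "
from rig import bot
print(bot.finish_job())"
```

```text
the job is handed in; nothing more can be done
None
```

I handed the job in at about 57 s: the syringe is flat in the yellow tray, the battery is in the red tray, the gauze is flat in the blue tray with the bottle upright beside it, and the thermometer hasn't moved; no pass/fail verdict came back.

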